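# Put the loose sockets back on the socket rail in order of size

## Robot

A 7-joint arm with a two-finger parallel gripper is mounted at the origin on the work surface. World frame = base frame: x ahead of the robot, y to its left, z up, the work surface at z = 0. Lengths are in mm, angles in degrees, forces in N, time in s.
With the tool pointing down it reaches from about 400 to 875 mm from the base axis. Payload 6.5 kg.
Tool frame: the origin (TCP) lies midway between the tips of the shut fingers; the grasp point (between the pads) lies behind it (grasp_offset is the z of the grasp point in the tool frame, in mm); z points along the fingers, y is the direction in which the jaws open and shut (so a half turn about z gives the same grasp; the last joint's range is limited). The gripper opens to 88 mm and grips with 3 to 60 N. Pads are 18 mm wide; open, the fingers measure 123 mm over their backs; the gripper's body (75 mm by 187 mm) begins 45 mm behind the grasp point.
Start: joints at [71.608, 30.733, -0.252, 88.115, 0.149, 61.152, -4.079], TCP at [163.83, -629.007, 238.716] pointing down, gripper open.
Joint ranges: [-154.64, 154.64], [-21.42, 123.67], [-72.66, 72.17], [13.99, 137.28], [-74.86, 254.86], [10.95, 109.41], [-158.01, 158.01]. Speed limits (degrees/s): [136.94, 136.94, 180, 180, 180, 180, 180].

## Interface

Orientations are given as a 3x3 rotation matrix whose columns are the frame's x, y, z axes.
In Python, from station import * gives the robot as it stands.
- The arm moves only by the shell command python3 -m handwheel 'ROWS' [FORCE]. ROWS is JSON, a list of rows, each a list of 5 numbers: the closure, from -1 (fully open) to 1 (shut), then the shift along the tool's x, y, z in m, then the turn about the tool's z in rad. In form: [[grip, x, y, z, spin], ...]. A call has 1 to 8 rows; each row shifts and turns the pose as measured when the row begins, along the tool's axes as they then stand; what a row does not reach is not made up. A row lasts 1/12 s, in which the tool goes at most 41.7 mm and 7.16 degrees, less where a joint would pass 70% of its speed; a pose out of reach is approached as far as the arm can. A call with a gripper value outside its range is refused whole. The fingers move at their own pace and stop on an object; FORCE is the grip in N (left out, the last holds). Time passes only in rows, so rows that do not move let the fingers close. It gives the time, the measured TCP pose, the force and the opening at its end, in the units of the state.
- get_state(): the state, without advancing time (a new reading comes with each control period).
- get_image(name): name is "scene" or "top" or "wrist"; returns a dict with "image" (384x512x3 uint8, red, green, blue), "depth" (384x512 float32, mm along the optical axis (not along the pixel's ray), 0 where there is no reading), "fx", "fy", "cx", "cy" (pixels), "k1" (the pictures are not rectified: a ray, as slopes to the right and down, at radius r is drawn at 1 + k1 r^2 times it, then the intrinsics apply), "T" (4x4, takes a point from camera to world coordinates). Camera axes: x right, y down, z forward; pixel columns grow to the right and rows downward; lengths in mm; the calibration is good to about 2 mm. A picture is of the moment at which its call begins.
- close_job(): hands the job in, once; it reports no verdict.
The state is a dict: "time": time; "joint_positions": joint angles; "joint_velocities": joint speeds; "joint_efforts": joint torques, N m; "eef_pos": TCP position; "tool_rot": TCP orientation; "force": force on the tool from outside, world axes, zero at the start; "moment": the same for the moment, N m; "gripper_width": finger opening in mm.
Only numpy, scipy, OpenCV 4.12 (cv2) and the standard library are available. Lean on these libraries where they do the work, as an engineer would, in place of code of your own. Each camera call takes 0.05 s, during which the arm holds its last target. There are 200 camera calls.

## Task

Put the four loose sockets back on the blue magnetic socket rail, each standing with its hexagon opening up on the middle of one of the four bare discs, so that the sizes rise step by step along the rail from the smallest socket, which already stands at one end, to the biggest one at the other. Leave those two where they stand, knock none of the six over, and let go of everything at the end.

Things in the scene. Friction and masses are not known exactly. Their poses are not given: they have to be found in the camera images.
- socket_24: The smallest of the four loose chrome sockets: a plain upright steel cylinder 24 mm in diameter and 39 mm high with a dark 17 mm hexagon opening in its top; starts standing on the black rubber mat (z = 0), opening up. Origin: centre of its underside, z axis up through the opening; its yaw does not matter. Weighs 0.05 to 0.4 kg.
- socket_31: The second smallest of the four loose chrome sockets: a plain upright steel cylinder 31 mm in diameter and 43 mm high with a dark 22 mm hexagon opening in its top; starts standing on the black rubber mat (z = 0), opening up. Origin: centre of its underside, z axis up through the opening; its yaw does not matter. Weighs 0.05 to 0.4 kg.
- socket_38: The second largest of the four loose chrome sockets: a plain upright steel cylinder 38 mm in diameter and 47 mm high with a dark 28 mm hexagon opening in its top; starts standing on the black rubber mat (z = 0), opening up. Origin: centre of its underside, z axis up through the opening; its yaw does not matter. Weighs 0.05 to 0.4 kg.
- socket_45: The largest of the four loose chrome sockets: a plain upright steel cylinder 45 mm in diameter and 52 mm high with a dark 34 mm hexagon opening in its top; starts standing on the black rubber mat (z = 0), opening up. Origin: centre of its underside, z axis up through the opening; its yaw does not matter. Weighs 0.05 to 0.4 kg.
- disc_a: Bare black disc, 40 mm across, flush in the blue rail's floor, by the end disc at the rail's -y end. Origin: its middle, on the floor, 10 mm above the mat; y axis along the rail, x across. The rail is a fixed blue bar, 380 x 76 mm, with six discs at 62 mm pitch (end, a, b, c, d, end); the lips of its long sides stand 2 mm above its floor; it supports the sockets without noticeable pull.
- disc_b: Bare black disc, 40 mm across, flush in the blue rail's floor, between discs a and c. Origin: its middle, on the floor, 10 mm above the mat; y axis along the rail, x across. Rail: see disc_a.
- disc_c: Bare black disc, 40 mm across, flush in the blue rail's floor, between discs b and d. Origin: its middle, on the floor, 10 mm above the mat; y axis along the rail, x across. Rail: see disc_a.
- disc_d: Bare black disc, 40 mm across, flush in the blue rail's floor, by the end disc at the rail's +y end. Origin: its middle, on the floor, 10 mm above the mat; y axis along the rail, x across. Rail: see disc_a.
- end_small: The smallest socket of the set (chrome, 22 mm foot, narrowed to 17 mm above half height, 37 mm high), already standing loose on the disc at one end of the rail, beside disc a or disc d; which end changes from start to start. Origin: centre of its underside.
- end_large: The biggest socket of the set (chrome, 52 mm in diameter, 56 mm high), already standing loose on the disc at the other end of the rail. Origin: centre of its underside.
Things that resemble listed ones, but are neither listed nor needed, are in the scene too. What is shaped like the socket_31 but brown or purple is not meant. Leave any red look-alike of the socket_45 alone.

How it is judged (in metres and radians):
At the end, for the whole second after the job is handed in: The four sockets stand upright (0.1 rad), opening up, at rest on the rail, each within 12 mm of the middle of its disc, in rising order of size from the smallest end socket to the biggest; those two are upright and have moved less than 15 mm (((horizontal distance between end_small and disc_a below 0.09 m and horizontal distance between socket_24 and disc_a below 0.012 m and horizontal distance between socket_31 and disc_b below 0.012 m and horizontal distance between socket_38 and disc_c below 0.012 m and horizontal distance between socket_45 and disc_d below 0.012 m) or (horizontal distance between end_small and disc_d below 0.09 m and horizontal distance between socket_24 and disc_d below 0.012 m and horizontal distance between socket_31 and disc_c below 0.012 m and horizontal distance between socket_38 and disc_b below 0.012 m and horizontal distance between socket_45 and disc_a below 0.012 m)) and angle between each of socket_24, socket_31, socket_38, socket_45, end_small, end_large's own z axis and vertical below 0.1 rad and height (world z) of socket_24 between 0.006 and 0.015 m and linear speed of each of socket_24, socket_31, socket_38, socket_45 below 0.02 m/s and angular speed of each of socket_24, socket_31, socket_38, socket_45 below 0.2 rad/s and height (world z) of socket_31 between 0.006 and 0.015 m and height (world z) of socket_38 between 0.006 and 0.015 m and height (world z) of socket_45 between 0.006 and 0.015 m and distance of each of end_small, end_large from where it was at the start of the episode below 0.015 m); the robot touches nothing.
It fails at once if a socket, loose or already on the rail, is knocked over (tilted more than 0.8 rad) (angle between any of socket_24, socket_31, socket_38, socket_45, end_small, end_large's own z axis and vertical above 0.8 rad).
It fails at once if one of the two sockets already on the rail is shifted more than 15 mm (distance of any of end_small, end_large from where it was at the start of the episode above 0.015 m).
It also fails if it takes over 99 s, if anything falls off the work surface, if the arm or the gripper's body presses on something with over 40 N, if the wrist force passes 120 N, or if a joint passes its speed limit or range.

## Working session

There is one attempt and no reset: what is moved stays moved. The work goes in short steps, Python scripts to look and compute and a shell command to move; the robot and the scene stay as the last step left them, time stands still between calls to the robot, and variables do not carry over. Pictures are saved under pics/ and viewed, about 12 in all and at most 16, crops included, and the job is handed in when it is done.

```bash
ls; mkdir -p pics; python3 - <<'E'
from station import *
import cv2,numpy as np
s=get_state();print(s)
for n in("top","scene"):
    d=get_image(n);cv2.imwrite(f"pics/{n}0.png",d["image"][...,::-1]);print(n,d["fx"],d["cx"],d["cy"],d["k1"],np.round(d["T"],3).tolist())
    np.savez(f"{n}0.npz",**d)
E
```

```text
pics
{'time': 0.0, 'joint_positions': array([71.60763361, 30.77822315, -0.2531227 , 88.16837258,  0.15253488,
       61.15104145, -4.07731864]), 'joint_velocities': array([ 0.01097555,  0.03215868,  0.07152115, -0.0520593 ,  0.01153956,
       -0.00745305, -0.04310333]), 'joint_efforts': array([ 9.75378825e-04, -5.70982969e+01,  9.90958326e-01, -2.51603615e+01,
       -5.63633989e-02,  1.79748097e-02,  1.56886213e-04]), 'eef_pos': array([ 163.64429797, -628.45156968,  237.84689868]), 'tool_rot': array([[ 9.67681207e-01,  2.52175950e-01, -6.09415901e-04],
       [ 2.52176615e-01, -9.67679925e-01,  1.58678613e-03],
       [-1.89570234e-04, -1.68918356e-03, -9.99998555e-01]]), 'force': array([-0.1570099 ,  0.10949753,  1.12240463]), 'moment': array([-0.01706525, -0.02589443,  0.05647064]), 'gripper_width': 88.20093264617651}
top 416.5567218743269 250.47931784928554 198.11195028465107 0.042624272369783014 [[0.014, -0.998, 0.068, 465.133], [-1.0, -0.014, 0.0, -29.937], [0.001, -0.068, -0.998, 946.261], [0.0, 0.0, 0.0, 1.0]]
scene 387.4967639995857 252.9889458924675 186.98989424957614 -0.08293525386357523 [[-0.845, 0.327, -0.423, 896.46], [0.535, 0.494, -0.686, 612.451], [-0.015, -0.806, -0.592, 604.826], [0.0, 0.0, 0.0, 1.0]]
```

View pics/top0.png

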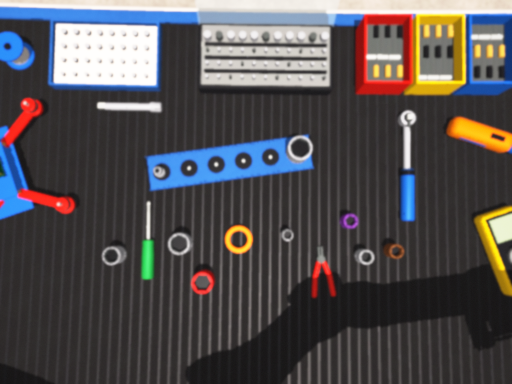

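View pics/scene0.png

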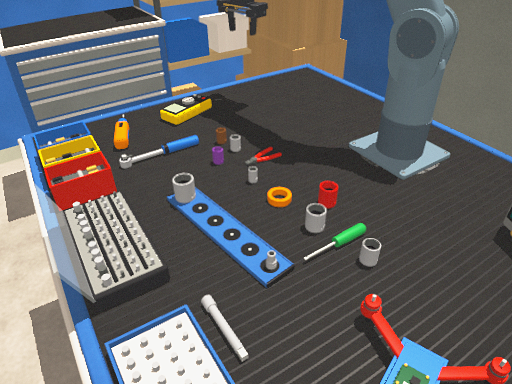

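Top view: the rail runs from end_small (160,172, +y end, beside disc d) to end_large (300,148). Bare discs are at (189,168), (216,164), (243,161) and (270,157). Chrome sockets are at (113,255), (179,243), (287,235) and (365,256). The look-alikes are purple (350,221), brown (396,251) and red (202,282). Next I measure these by depth and ray casting.

```bash
cat > h.py <<'E'
import numpy as np,cv2
def rays(d,px):
    K=np.array([[d["fx"],0,d["cx"]],[0,d["fy"],d["cy"]],[0,0,1.]])
    px=np.asarray(px,float).reshape(-1,2)
    u=cv2.undistortPoints(px.reshape(-1,1,2),K,np.array([float(d["k1"]),0,0,0])).reshape(-1,2)
    return np.c_[u,np.ones(len(u))]
def onplane(d,px,z):
    T=np.asarray(d["T"]);r=rays(d,px)@T[:3,:3].T
    return T[:3,3]+r*((z-T[2,3])/r[:,2:])
def cloud(d):
    T=np.asarray(d["T"]);h,w=d["depth"].shape
    uv=np.stack(np.meshgrid(np.arange(w),np.arange(h)),-1).reshape(-1,2)
    p=rays(d,uv)*d["depth"].reshape(-1,1)
    return (p@T[:3,:3].T+T[:3,3]).reshape(h,w,3)
E
python3 - <<'E'
from h import *
import station
print([ (k,getattr(station,k)) for k in dir(station) if 'offset' in k.lower()])
d=dict(np.load("top0.npz"));P=cloud(d);im=d["image"]
hsv=cv2.cvtColor(im,cv2.COLOR_RGB2HSV)
for n,u,v,lo,hi in[("s113",113,255,0,0),("s179",179,243,0,0),("s287",287,235,0,0),("s365",365,256,0,0),("endS",160,172,0,0),("endL",300,148,0,0)]:
    w=22
    sl=np.s_[v-w:v+w,u-w:u+w]
    p=P[sl].reshape(-1,3);c=(hsv[sl][...,1].ravel()<70)
    q=p[(p[:,2]>15)&c]
    zt=np.percentile(q[:,2],80)
    t=q[np.abs(q[:,2]-zt)<5].astype(np.float32)
    print(n,"n",len(t),"ztop",zt.round(1),"circle",cv2.minEnclosingCircle(t[:,:2].copy()),"mean",t.mean(0).round(1))
blue=cv2.inRange(hsv,(100,120,80),(125,255,255));blue[:130]=0;blue[200:]=0;blue[:,:140]=0;blue[:,325:]=0
cs,hh=cv2.findContours(blue,cv2.RETR_CCOMP,cv2.CHAIN_APPROX_NONE)
for c,g in zip(cs,hh[0]):
    a=cv2.contourArea(c)
    if a<30: continue
    if g[3]<0:
        r=onplane(d,cv2.boxPoints(cv2.minAreaRect(c)),11);print("rail",a,r.round(1).tolist())
    else:
        q=onplane(d,c.reshape(-1,2),10)[:,:2].astype(np.float32)
        m=cv2.moments(c);ctr=[m["m10"]/m["m00"],m["m01"]/m["m00"]]
        print("hole",a,np.round(ctr,1),onplane(d,ctr,10).round(1),cv2.fitEllipse(q))
print("mat z",np.median(P[300:330,60:140,2]),"rail z",[P[v,u,2] for u,v in((203,166),(230,163),(257,159))])
big=cv2.hconcat([cv2.resize(im[v-30:v+30,u-30:u+30],(240,240),interpolation=2) for u,v in((287,235),(365,250),(113,255))])
big=cv2.vconcat([big,cv2.hconcat([cv2.resize(im[v-30:v+30,u-30:u+30],(240,240),interpolation=2) for u,v in((179,243),(170,170),(290,150))])])
cv2.imwrite("pics/crop1.png",big[...,::-1])
E
```

```text
[('grasp_offset', -18.700000000000003)]
s113 n 117 ztop 46.2 circle ((400.0005187988281, 266.0104675292969), 18.932209014892578) mean [400.  265.9  45.8]
s179 n 137 ztop 50.8 circle ((426.9054870605469, 122.211181640625), 22.514266967773438) mean [426.5 121.7  51. ]
s287 n 41 ztop 39.0 circle ((448.0980529785156, -110.72953796386719), 11.625741004943848) mean [ 447.9 -110.8   38.2]
s365 n 86 ztop 42.5 circle ((404.2804870605469, -279.1856994628906), 15.949284553527832) mean [ 404.4 -279.5   41.9]
endS n 36 ztop 46.2 circle ((583.6513061523438, 173.6054229736328), 8.546172142028809) mean [583.5 172.9  46. ]
endL n 199 ztop 65.0 circle ((634.440673828125, -133.58657836914062), 25.9858455657959) mean [ 634.2 -132.9   64.9]
rail 5164.5 [[622.6, 211.3, 11.0], [679.1, -161.6, 11.0], [596.9, -173.0, 11.0], [541.2, 198.0, 11.0]]
hole 213.5 [160.6 171.3] [[587.1 173.8  10. ]] ((587.0785522460938, 173.7970428466797), (35.293304443359375, 39.612815856933594), 171.72021484375)
hole 196.0 [188.7 167.6] [[596.4 110.9  10. ]] ((596.4359741210938, 110.89899444580078), (35.32588195800781, 36.713966369628906), 3.9825263023376465)
hole 201.0 [215.9 164. ] [[605.5  49.5  10. ]] ((605.5462036132812, 49.522132873535156), (36.461036682128906, 36.61628723144531), 55.29914855957031)
hole 199.0 [243.  160.2] [[615.1 -11.6  10. ]] ((615.135986328125, -11.638460159301758), (36.139034271240234, 36.71424865722656), 161.66265869140625)
hole 200.0 [270.  156.6] [[624.2 -72.7  10. ]] ((624.2064208984375, -72.70735931396484), (35.84604263305664, 37.10663986206055), 10.62765884399414)
mat z 0.2810697946230789 rail z [np.float64(9.829311052970638), np.float64(7.980422671093265), np.float64(8.242146189690402)]
```

View pics/crop1.png

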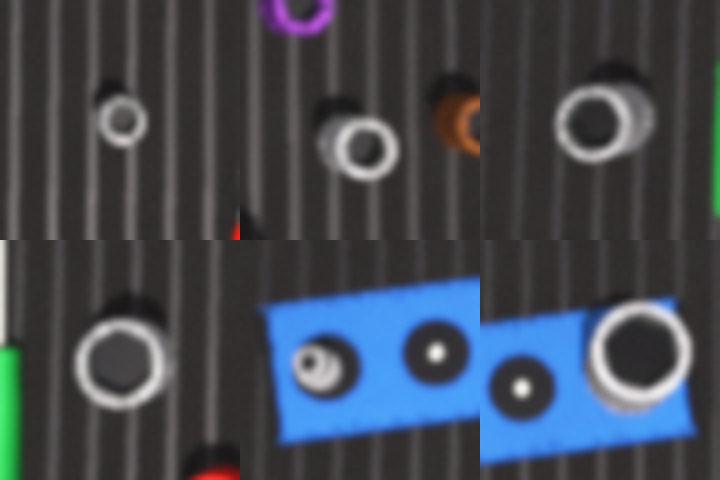

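Each measured diameter and height matches its description:

| Socket | World position (mm) | Diameter / height measured | Target disc (end_small is next to d) |
|---|---|---|---|
| socket_24 | (448,-111) | 23/39 | d |
| socket_31 | (404,-279), the chrome one, not purple or brown | 32/42 | c |
| socket_38 | (400,266) | 38/46 | b |
| socket_45 | (427,122), chrome, not red | 45/51 | a |

Disc pitch measures 62 mm. I'll set the jaws across the rail for every pick and place. First I turn the tool.

```bash
cat > w.py <<'E'
import sys,numpy as np
from station import get_state
P=dict(s24=(448,-110.8),s31=(404.3,-279.3),s38=(400,266),s45=(426.7,122),d=(596.5,110.9),c=(605.6,49.6),b=(615,-11.6),a=(624.2,-72.7))
s=get_state();p=s["eef_pos"];R=s["tool_rot"]
print("t",round(s["time"],2),"p",p.round(1),"w",round(s["gripper_width"],1),"F",s["force"].round(1),"q1,7",s["joint_positions"][[0,6]].round(0),"yaw",np.degrees(np.arctan2(R[1,1],R[0,1])).round(1),"tilt",np.degrees(np.arccos(-R[2,2])).round(2))
if len(sys.argv)>1:
    g=P[sys.argv[1]];z=float(sys.argv[2]);d=R.T@(np.array([*g,z])-p)/1000
    n=np.ceil(np.linalg.norm(d)/.04);print("tool delta m",d.round(4),"rows",n,"per row",(d/n).round(4),"spin",np.radians(np.degrees(np.arctan2(R[1,1],R[0,1]))-8.5).round(3))
E
python3 -m handwheel '[[-1,0,0,0,-0.122],[-1,0,0,0,-0.122],[-1,0,0,0,-0.122],[-1,0,0,0,-0.122],[-1,0,0,0,-0.122],[-1,0,0,0,-0.122],[-1,0,0,0,-0.122],[-1,0,0,0,-0.122]]' 25
python3 -m handwheel '[[-1,0,0,0,-0.122],[-1,0,0,0,-0.122],[-1,0,0,0,-0.122],[-1,0,0,0,-0.122],[-1,0,0,0,0]]'
python3 w.py s31 150
```

```text
time: 0.77
eef_pos: [163.1, -625.6, 233.7]
tool_rot: [[0.311, 0.95, -0.004], [0.95, -0.311, 0.009], [0.007, -0.006, -1.0]]
force: [-0.3, 0.3, 0.5]
gripper_width: 87.9
time: 1.18
eef_pos: [162.1, -624.0, 231.0]
tool_rot: [[-0.187, 0.982, -0.005], [0.982, 0.187, 0.014], [0.014, -0.002, -1.0]]
force: [-0.1, 0.4, -0.9]
gripper_width: 88.0
t 1.18 p [ 162.1 -624.   231. ] w 88.0 F [-0.1  0.4 -0.9] q1,7 [85. 73.] yaw 10.8 tilt 0.84
tool delta m [0.2922 0.3026 0.0846] rows 11.0 per row [0.0266 0.0275 0.0077] spin 0.04
```

```bash
python3 -m handwheel '[[-1,0.027,0.027,0.006,0.005],[-1,0.027,0.027,0.006,0.005],[-1,0.027,0.027,0.006,0.005],[-1,0.027,0.027,0.006,0.005],[-1,0.027,0.027,0.006,0.005],[-1,0.027,0.027,0.006,0.005],[-1,0.027,0.027,0.006,0.005],[-1,0.027,0.027,0.006,0.005]]' >/dev/null
python3 w.py s31 130
```

```text
t 1.85 p [ 339.5 -376.1  181.3] w 88.3 F [-0.3  0.6 -0.6] q1,7 [62. 37.] yaw 5.3 tilt 0.7
tool delta m [0.0899 0.0738 0.0517] rows 4.0 per row [0.0225 0.0185 0.0129] spin -0.055
```

```bash
python3 -m handwheel '[[-1,0.023,0.019,0.012,-0.014],[-1,0.023,0.019,0.012,-0.014],[-1,0.023,0.019,0.012,-0.014],[-1,0.023,0.019,0.012,-0.014],[-1,0,0,0,0],[-1,0,0,0,0]]' >/dev/null
python3 w.py s31 11
```

```text
t 2.35 p [ 412.4 -261.6  131.4] w 88.5 F [-1.5 -0.6 -0.4] q1,7 [47. 21.] yaw 8.0 tilt 0.79
tool delta m [-0.018  -0.0101  0.1202] rows 4.0 per row [-0.0045 -0.0025  0.0301] spin -0.009
```

```bash
python3 -m handwheel '[[-1,-0.009,-0.005,0.02,0],[-1,-0.009,-0.005,0.02,0],[-1,0,0,0.01,0],[-1,0,0,0,0],[-1,0,0,0,0]]' >/dev/null
python3 w.py s31 11
```

```text
t 2.77 p [ 404.5 -283.2   80.9] w 88.1 F [-0.2  0.2  0.1] q1,7 [47. 20.] yaw 7.2 tilt 0.64
tool delta m [0.0032 0.0005 0.0699] rows 2.0 per row [0.0016 0.0002 0.035 ] spin -0.022
```

```bash
python3 -m handwheel '[[-1,0.002,0,0.018,-0.01],[-1,0.001,0,0.018,-0.01],[-1,0,0,0.018,0],[-1,0,0,0.012,0],[-1,0,0,0,0],[-1,0,0,0,0]]' >/dev/null
python3 w.py s31 11
```

```text
t 3.27 p [ 407.5 -282.5   18.1] w 88.3 F [ 0.8 -0.2  0.2] q1,7 [44. 17.] yaw 8.0 tilt 0.33
tool delta m [ 0.0036 -0.0027  0.0071] rows 1.0 per row [ 0.0036 -0.0027  0.0071] spin -0.009
```

```bash
python3 -m handwheel '[[-1,0.003,-0.002,0.005,0],[-1,0,0,0.001,0],[1,0,0,0,0],[1,0,0,0,0],[1,0,0,0,0],[1,0,0,0,0],[1,0,0,0,0],[1,0,0,0,0]]' 25 >/dev/null
python3 w.py s31 11
```

```text
t 3.93 p [ 407.2 -281.1   15.6] w 50.7 F [-1.   0.1  0.1] q1,7 [44. 16.] yaw 7.9 tilt 0.47
tool delta m [ 0.0022 -0.0027  0.0046] rows 1.0 per row [ 0.0022 -0.0027  0.0046] spin -0.01
```

```bash
python3 -m handwheel '[[0,0.001,-0.002,0.004,0],[1,0.001,-0.001,0.002,0],[1,0,0,0,0],[1,0,0,0,0],[1,0,0,0,0],[1,0,0,0,0],[1,0,0,0,0],[1,0,0,0,0]]' 25 >/dev/null
python3 w.py s31 11
```

```text
t 4.6 p [ 403.9 -279.6    9.1] w 30.2 F [-0.7  0.2  0.2] q1,7 [43. 16.] yaw 7.9 tilt 0.48
tool delta m [ 0.0002  0.0005 -0.0019] rows 1.0 per row [ 0.0002  0.0005 -0.0019] spin -0.01
```

```bash
python3 -m handwheel '[[1,0,0,-0.01,0],[1,0,0,-0.02,0],[1,0,0,-0.03,0],[1,0,0,-0.03,0],[1,0,0,-0.02,0],[1,0,0,0,0],[1,0,0,0,0]]' >/dev/null
python3 w.py c 120
```

```text
t 5.18 p [ 400.6 -278.   124.9] w 30.3 F [ 0.9 -0.7 -1.7] q1,7 [50. 23.] yaw 8.0 tilt 0.3
tool delta m [0.2959 0.2486 0.0069] rows 10.0 per row [0.0296 0.0249 0.0007] spin -0.009
```

```bash
python3 -m handwheel '[[1,0.015,0.013,0,0],[1,0.03,0.025,0,0],[1,0.03,0.025,0,0],[1,0.03,0.025,0,0],[1,0.03,0.025,0,0],[1,0.03,0.025,0,0],[1,0.03,0.025,0,0],[1,0.03,0.025,0,0]]' >/dev/null
python3 w.py c 110
```

```text
t 5.85 p [552.  -31.4 115.8] w 30.5 F [ 0.3 -0.1 -1.3] q1,7 [ 17. -11.] yaw 6.8 tilt 0.79
tool delta m [0.0741 0.0628 0.0051] rows 3.0 per row [0.0247 0.0209 0.0017] spin -0.031
```

```bash
python3 -m handwheel '[[1,0.02,0.018,0,-0.01],[1,0.015,0.012,0,-0.01],[1,0.01,0.008,0,-0.01],[1,0.005,0.005,0,0],[1,0,0,0,0],[1,0,0,0,0]]' >/dev/null
python3 w.py c 22
```

```text
t 6.35 p [587.9  37.6 108.1] w 30.2 F [-0.7 -0.8 -0.5] q1,7 [ 10. -14.] yaw 9.3 tilt 1.31
tool delta m [0.0082 0.0212 0.0858] rows 3.0 per row [0.0027 0.0071 0.0286] spin 0.014
```

```bash
python3 -m handwheel '[[1,0.004,0.01,0.01,0.005],[1,0.003,0.008,0.02,0.005],[1,0.001,0.003,0.02,0],[1,0,0,0.01,0],[1,0,0,0,0],[1,0,0,0,0]]' >/dev/null
python3 w.py c 22
```

```text
t 6.85 p [603.5  36.7  45.1] w 30.2 F [-0.2  0.3 -1.5] q1,7 [  8. -17.] yaw 8.0 tilt 1.5
tool delta m [0.0125 0.0045 0.023 ] rows 1.0 per row [0.0125 0.0045 0.023 ] spin -0.009
```

```bash
python3 -m handwheel '[[1,0.006,0.002,0,0],[1,0.005,0.002,0,0],[1,0.002,0.001,0,0],[1,0,0,0,0],[1,0,0,0,0]]' >/dev/null
python3 w.py c 22
```

```text
t 7.27 p [608.   49.9  48.5] w 30.7 F [-0.8 -0.7 -1.7] q1,7 [  7. -19.] yaw 7.8 tilt 1.3
tool delta m [ 0.0001 -0.0018  0.0266] rows 1.0 per row [ 0.0001 -0.0018  0.0266] spin -0.012
```

```bash
python3 -m handwheel '[[1,0,-0.001,0.01,0],[1,0,-0.001,0.008,0],[1,0,0,0.004,0],[1,0,0,0,0],[1,0,0,0,0]]' >/dev/null
python3 w.py c 20
```

```text
t 7.68 p [605.3  49.6  24.5] w 30.3 F [ 0.   0.8 -1.9] q1,7 [  6. -19.] yaw 7.9 tilt 1.27
tool delta m [-0.      0.0004  0.0045] rows 1.0 per row [-0.      0.0004  0.0045] spin -0.011
```

```bash
python3 -m handwheel '[[1,0,0,0.003,0],[1,0,0,0.001,0],[1,0,0,0,0],[1,0,0,0,0]]' >/dev/null
python3 w.py c 20
```

```text
t 8.02 p [604.9  49.3  19.7] w 30.0 F [ 0.2  0.2 -1.6] q1,7 [  6. -20.] yaw 7.8 tilt 1.32
tool delta m [ 0.0002  0.0007 -0.0003] rows 1.0 per row [ 0.0002  0.0007 -0.0003] spin -0.012
```

```bash
python3 -m handwheel '[[1,0,0,0.0005,0],[0,0,0,0,0],[-0.4,0,0,0,0],[-1,0,0,0,0],[-1,0,0,0,0],[-1,0,0,0,0],[-1,0,0,0,0]]' >/dev/null
python3 w.py c 20
python3 -m handwheel '[[-1,0,0,-0.02,0],[-1,0,0,-0.03,0],[-1,0,0,-0.03,0],[-1,0,0,-0.02,0],[-1,0,0,0,0],[-1,0,0,0,0]]' >/dev/null
python3 w.py s24 120
```

```text
t 8.6 p [606.5  49.6  20.7] w 68.0 F [-0.1 -0.  -1.9] q1,7 [  6. -20.] yaw 7.8 tilt 1.14
tool delta m [ 0.0001 -0.0008  0.0007] rows 1.0 per row [ 0.0001 -0.0008  0.0007] spin -0.012
t 9.1 p [607.2  49.9 123.3] w 87.8 F [ 0.1  0.9 -0.5] q1,7 [  8. -16.] yaw 7.9 tilt 1.34
tool delta m [-0.1374 -0.1795  0.0076] rows 6.0 per row [-0.0229 -0.0299  0.0013] spin -0.011
```

```bash
python3 -m handwheel '[[-1,-0.013,-0.018,0,0],[-1,-0.023,-0.03,0,0],[-1,-0.023,-0.03,0,0],[-1,-0.023,-0.03,0,0],[-1,-0.018,-0.024,0,0],[-1,-0.01,-0.013,0,0],[-1,0,0,0,0],[-1,0,0,0,0]]' >/dev/null
python3 w.py s24 10
python3 -c "
from station import *;import cv2,numpy as np
d=get_image('top');cv2.imwrite('pics/top1.png',cv2.resize(d['image'][120:280,90:410],(800,400))[...,::-1]);np.savez('top1.npz',**d)"
```

```text
t 9.77 p [468.3 -81.6 118.1] w 88.5 F [-0.1  0.7  0.1] q1,7 [25. -4.] yaw 8.0 tilt 1.86
tool delta m [-0.0266 -0.0206  0.1087] rows 3.0 per row [-0.0089 -0.0069  0.0362] spin -0.009
```

View pics/top1.png

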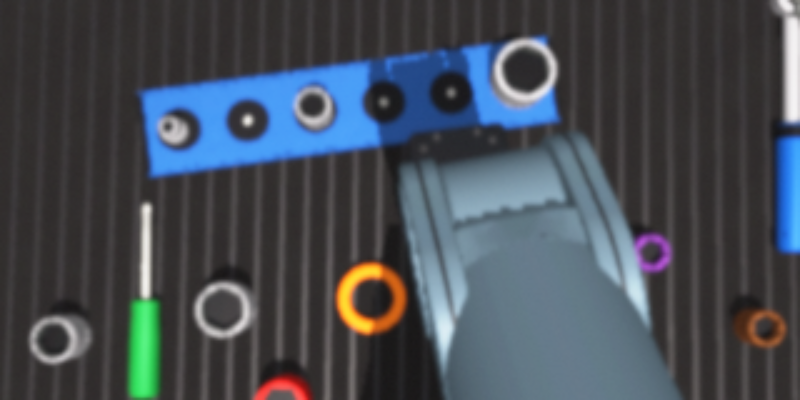

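socket_31 stands upright on disc c (crop 313,107) and the two end sockets have not moved. Next is socket_24.

```bash
python3 -m handwheel '[[-1,-0.008,-0.006,0.015,0],[-1,-0.008,-0.006,0.015,0],[-1,-0.005,-0.005,0.01,0],[-1,0,0,0,0],[-1,0,0,0,0]]' >/dev/null
python3 w.py s24 10
```

```text
t 10.23 p [459.2 -98.5  76.3] w 88.2 F [0.  0.4 0.6] q1,7 [26. -4.] yaw 8.5 tilt 1.61
tool delta m [-0.0111 -0.0111  0.0665] rows 2.0 per row [-0.0055 -0.0056  0.0332] spin 0.0
```

```bash
python3 -m handwheel '[[-1,-0.006,-0.006,0,0],[-1,-0.005,-0.005,0,0],[-1,0,0,0.01,0],[-1,0,0,0,0],[-1,0,0,0,0]]' >/dev/null
python3 w.py s24 10
```

```text
t 10.65 p [ 452.5 -109.4   67.1] w 87.8 F [-0.3  0.4  0.1] q1,7 [27. -3.] yaw 8.7 tilt 1.37
tool delta m [-0.0013 -0.0034  0.0572] rows 2.0 per row [-0.0006 -0.0017  0.0286] spin 0.004
```

```bash
python3 -m handwheel '[[-1,-0.001,-0.002,0.015,0],[-1,0,-0.001,0.018,0],[-1,0,0,0.014,0],[-1,0,0,0.006,0],[-1,0,0,0,0],[-1,0,0,0,0]]' >/dev/null
python3 w.py s24 10
```

```text
t 11.15 p [ 451.  -110.1   13.7] w 88.4 F [0.1 0.  0.2] q1,7 [24. -6.] yaw 8.8 tilt 1.11
tool delta m [-0.0002 -0.003   0.0038] rows 1.0 per row [-0.0002 -0.003   0.0038] spin 0.004
```

```bash
python3 -m handwheel '[[-1,0,-0.003,0.003,0],[0,0,0,0.001,0],[1,0,0,0,0],[1,0,0,0,0],[1,0,0,0,0],[1,0,0,0,0],[1,0,0,0,0],[1,0,0,0,0]]' 25 >/dev/null
python3 w.py s24 10
python3 -m handwheel '[[1,0,0,0,0],[1,0,0,0,0],[1,0,0,0,0],[1,0,0,0,0]]' >/dev/null
python3 w.py s24 10
```

```text
t 11.82 p [ 449.9 -111.    12.3] w 43.1 F [-0.7 -0.5  0.6] q1,7 [24. -6.] yaw 8.7 tilt 0.83
tool delta m [ 0.0005 -0.0018  0.0023] rows 1.0 per row [ 0.0005 -0.0018  0.0023] spin 0.004
t 12.15 p [ 450.  -111.1   12.4] w 23.2 F [ 0.3 -0.2 -0.2] q1,7 [24. -6.] yaw 8.7 tilt 0.82
tool delta m [ 0.0005 -0.0019  0.0024] rows 1.0 per row [ 0.0005 -0.0019  0.0024] spin 0.004
```

```bash
python3 -m handwheel '[[1,0,0,-0.01,0],[1,0,0,-0.02,0],[1,0,0,-0.03,0],[1,0,0,-0.03,0],[1,0,0,-0.02,0],[1,0,0,0,0],[1,0,0,0,0]]' >/dev/null
python3 w.py d 120
```

```text
t 12.73 p [ 449.7 -110.8  129.1] w 23.0 F [ 0.3  0.4 -0.9] q1,7 [31.  1.] yaw 8.8 tilt 1.05
tool delta m [0.1965 0.1792 0.0076] rows 7.0 per row [0.0281 0.0256 0.0011] spin 0.006
```

```bash
python3 -m handwheel '[[1,0.015,0.013,0,0],[1,0.028,0.026,0,0],[1,0.028,0.026,0,0],[1,0.028,0.026,0,0],[1,0.028,0.026,0,0],[1,0.02,0.018,0,0],[1,0.01,0.01,0,0],[1,0,0,0,0]]' >/dev/null
python3 w.py d 100
```

```text
t 13.4 p [567.9  71.1 118.8] w 23.0 F [-0.6 -0.  -0.9] q1,7 [  8. -19.] yaw 8.4 tilt 1.76
tool delta m [0.0351 0.0347 0.0181] rows 2.0 per row [0.0175 0.0173 0.009 ] spin -0.002
```

```bash
python3 -m handwheel '[[1,0.016,0.015,0,0],[1,0.015,0.014,0.002,0],[1,0.007,0.005,0.002,0],[1,0,0,0,0],[1,0,0,0,0]]' >/dev/null
python3 w.py d 50
```

```text
t 13.82 p [591.4 111.3 107.7] w 23.3 F [-0.5 -1.2 -1.4] q1,7 [  3. -22.] yaw 8.4 tilt 2.4
tool delta m [-0.0013  0.0074  0.0574] rows 2.0 per row [-0.0007  0.0037  0.0287] spin -0.002
```

```bash
python3 -m handwheel '[[1,0,0.003,0.012,0],[1,0,0.003,0.018,0],[1,0,0.001,0.014,0],[1,0,0,0.006,0],[1,0,0,0,0],[1,0,0,0,0]]' >/dev/null
python3 w.py d 23
```

```text
t 14.32 p [593.2 103.9  51.8] w 22.9 F [-0.3 -0.3 -0.7] q1,7 [  2. -24.] yaw 8.1 tilt 2.69
tool delta m [0.0065 0.0056 0.0286] rows 1.0 per row [0.0065 0.0056 0.0286] spin -0.008
```

```bash
python3 -m handwheel '[[1,0.004,0.003,0.006,0],[1,0.004,0.003,0.006,0],[1,0.002,0.001,0.004,0],[1,0,0,0,0],[1,0,0,0,0]]' >/dev/null
python3 w.py d 23
python3 -c "
from station import *;s=get_state();print(s['tool_rot'].round(3).tolist(),s['joint_positions'].round(1))"
```

```text
t 14.73 p [599.5 116.   35.4] w 23.1 F [-0.6  0.4 -0.9] q1,7 [  1. -25.] yaw 8.0 tilt 2.55
tool delta m [-0.0046 -0.0032  0.0125] rows 1.0 per row [-0.0046 -0.0032  0.0125] spin -0.008
[[-0.14, 0.989, -0.044], [0.99, 0.14, -0.007], [-0.001, -0.044, -0.999]] [  0.9  45.8 -22.8  97.1  23.   44.4 -25. ]
```

```bash
python3 -m handwheel '[[1,-0.003,-0.002,0.003,0],[1,-0.001,-0.001,0.004,0],[1,0,0,0.002,0],[1,0,0,0,0],[1,0,0,0,0]]' >/dev/null
python3 w.py d 23
```

```text
t 15.15 p [596.7 111.1  26.2] w 23.1 F [ 0.1 -0.9  0.2] q1,7 [  1. -25.] yaw 8.0 tilt 2.5
tool delta m [-0.0001 -0.0001  0.0032] rows 1.0 per row [-0.0001 -0.0001  0.0032] spin -0.008
```

```bash
python3 -m handwheel '[[1,0,0,0.002,0],[1,0,0,0.001,0],[1,0,0,0,0],[1,0,0,0,0]]' >/dev/null
python3 w.py d 23
```

```text
t 15.48 p [596.8 110.8  23.1] w 23.5 F [-0.1  0.1 -1.6] q1,7 [  1. -25.] yaw 8.0 tilt 2.48
tool delta m [ 0.0001 -0.0002  0.0001] rows 1.0 per row [ 0.0001 -0.0002  0.0001] spin -0.008
```

```bash
python3 -m handwheel '[[1,0,0,0.0005,0],[0.4,0,0,0,0],[0,0,0,0,0],[-0.4,0,0,0,0],[-1,0,0,0,0],[-1,0,0,0,0],[-1,0,0,0,0],[-1,0,0,0,0]]' >/dev/null
python3 -m handwheel '[[-1,0,0,-0.02,0],[-1,0,0,-0.03,0],[-1,0,0,-0.03,0],[-1,0,0,-0.02,0],[-1,0,0,0,0],[-1,0,0,0,0]]' >/dev/null
python3 w.py s45 120
```

```text
t 16.65 p [600.2 111.8 125.7] w 87.9 F [-0.4  0.5 -0.2] q1,7 [  3. -22.] yaw 8.1 tilt 2.62
tool delta m [ 0.0345 -0.1699  0.0134] rows 5.0 per row [ 0.0069 -0.034   0.0027] spin -0.008
```

```bash
python3 -m handwheel '[[-1,0.004,-0.02,0,0],[-1,0.007,-0.033,0,0],[-1,0.007,-0.033,0,0],[-1,0.007,-0.033,0,0],[-1,0.005,-0.022,0,0],[-1,0.002,-0.011,0,0],[-1,0,0,0,0],[-1,0,0,0,0]]' >/dev/null
python3 w.py s45 75
```

```text
t 17.32 p [434.4 119.7 124.7] w 88.0 F [ 0.1 -0.4 -0.3] q1,7 [  3. -29.] yaw 8.0 tilt 3.16
tool delta m [ 0.0035 -0.0046  0.05  ] rows 2.0 per row [ 0.0017 -0.0023  0.025 ] spin -0.009
```

```bash
python3 -m handwheel '[[-1,0.002,-0.002,0.012,0],[-1,0.001,-0.001,0.016,0],[-1,0,0,0.01,0],[-1,0,0,0.004,0],[-1,0,0,0,0],[-1,0,0,0,0]]' >/dev/null
python3 w.py s45 12
python3 -c "
from station import *;s=get_state();print(s['tool_rot'].round(3).tolist(),s['joint_positions'].round(1))"
```

```text
t 17.82 p [433.8 121.6  79.2] w 88.2 F [-0.2 -0.2 -0.6] q1,7 [  0. -33.] yaw 7.8 tilt 3.07
tool delta m [ 0.0014 -0.0034  0.0675] rows 2.0 per row [ 0.0007 -0.0017  0.0338] spin -0.013
[[-0.136, 0.989, -0.053], [0.991, 0.135, -0.009], [-0.002, -0.054, -0.999]] [  0.4  31.  -26.2 119.9  21.1  36.7 -32.5]
```

```bash
python3 -m handwheel '[[-1,0,-0.003,0.014,0],[-1,0,-0.002,0.018,0],[-1,0,0,0.016,0],[-1,0,0,0.008,0],[-1,0,0,0.003,0],[-1,0,0,0,0],[-1,0,0,0,0]]' >/dev/null
python3 w.py s45 12
```

```text
t 18.4 p [431.7 121.4  21.5] w 88.2 F [ 0.5 -0.7  0.7] q1,7 [ -3. -37.] yaw 7.6 tilt 2.59
tool delta m [ 0.0013 -0.0044  0.0097] rows 1.0 per row [ 0.0013 -0.0044  0.0097] spin -0.015
```

```bash
python3 -m handwheel '[[-1,0.001,-0.004,0.005,0],[-1,0,-0.002,0.004,0],[-1,0,0,0,0],[0,0,0,0,0],[1,0,0,0,0],[1,0,0,0,0],[1,0,0,0,0],[1,0,0,0,0]]' 25 >/dev/null
python3 w.py s45 12
python3 -m handwheel '[[1,0,0,0,0],[1,0,0,0,0],[1,0,0,0,0],[1,0,0,0,0]]' >/dev/null
python3 w.py s45 12
```

```text
t 19.07 p [426.6 122.   14.4] w 57.0 F [ 0.1 -0.5 -0.7] q1,7 [ -4. -38.] yaw 7.6 tilt 2.33
tool delta m [-0.0001  0.0002  0.0024] rows 1.0 per row [-0.0001  0.0002  0.0024] spin -0.015
t 19.4 p [426.9 122.1  14.6] w 44.5 F [ 0.1 -0.3 -0.4] q1,7 [ -4. -38.] yaw 7.6 tilt 2.31
tool delta m [-0.0001 -0.0001  0.0026] rows 1.0 per row [-0.0001 -0.0001  0.0026] spin -0.016
```

```bash
python3 -m handwheel '[[1,0,0,-0.01,0],[1,0,0,-0.02,0],[1,0,0,-0.03,0],[1,0,0,-0.03,0],[1,0,0,-0.02,0],[1,0,0,0,0],[1,0,0,0,0]]' >/dev/null
python3 w.py a 120
```

```text
t 19.98 p [428.  121.5 129.8] w 44.6 F [ 0.2 -0.2 -4.7] q1,7 [  3. -30.] yaw 7.7 tilt 2.74
tool delta m [-0.2187  0.1688  0.002 ] rows 7.0 per row [-0.0312  0.0241  0.0003] spin -0.014
```

```bash
python3 -m handwheel '[[1,-0.016,0.012,0,0],[1,-0.03,0.023,0,0],[1,-0.031,0.024,0,0],[1,-0.031,0.024,0,0],[1,-0.031,0.024,0,0],[1,-0.024,0.018,0,0],[1,-0.012,0.009,0,0],[1,0,0,0,0]]' >/dev/null
python3 w.py a 110
```

```text
t 20.65 p [582.9 -41.  111.3] w 44.6 F [ 0.7 -0.  -2.4] q1,7 [17. -9.] yaw 8.2 tilt 3.63
tool delta m [-0.0373  0.0364 -0.0009] rows 2.0 per row [-0.0186  0.0182 -0.0005] spin -0.006
```

```bash
python3 -m handwheel '[[1,-0.017,0.017,-0.003,0],[1,-0.016,0.016,-0.002,0],[1,-0.006,0.006,0,0],[1,0,0,0,0],[1,0,0,0,0]]' >/dev/null
python3 w.py a 60
```

```text
t 21.07 p [620.9 -72.4 104.8] w 44.3 F [ 0.1  0.2 -3.6] q1,7 [18. -5.] yaw 8.3 tilt 4.54
tool delta m [-0.0009  0.0068  0.0444] rows 2.0 per row [-0.0004  0.0034  0.0222] spin -0.004
```

```bash
python3 -m handwheel '[[1,0,0.003,0.01,0],[1,0,0.002,0.014,0],[1,0,0.002,0.012,0],[1,0,0,0.006,0],[1,0,0,0,0],[1,0,0,0,0]]' >/dev/null
python3 w.py a 26
```

```text
t 21.57 p [619.  -65.8  55.3] w 44.6 F [-0.3 -0.1 -3. ] q1,7 [17. -6.] yaw 8.7 tilt 4.95
tool delta m [-0.0078  0.0066  0.0288] rows 1.0 per row [-0.0078  0.0066  0.0288] spin 0.003
```

```bash
python3 -m handwheel '[[1,-0.004,0.004,0,0],[1,-0.003,0.003,0.004,0],[1,-0.001,0.001,0.004,0],[1,0,0,0,0],[1,0,0,0,0]]' >/dev/null
python3 w.py a 26
```

```text
t 21.98 p [629.4 -73.6  46.8] w 44.5 F [ 0.4  0.  -2.9] q1,7 [17. -6.] yaw 8.6 tilt 4.83
tool delta m [ 0.0016 -0.0032  0.0211] rows 1.0 per row [ 0.0016 -0.0032  0.0211] spin 0.003
```

```bash
python3 -m handwheel '[[1,0.001,-0.002,0.006,0],[1,0,-0.001,0.006,0],[1,0,0,0.004,0],[1,0,0,0,0],[1,0,0,0,0]]' >/dev/null
python3 w.py a 26.5
```

```text
t 22.4 p [624.4 -73.3  29.6] w 44.6 F [ 0.1 -0.1 -2.4] q1,7 [17. -6.] yaw 8.6 tilt 4.81
tool delta m [0.0006 0.0002 0.0031] rows 1.0 per row [0.0006 0.0002 0.0031] spin 0.002
```

```bash
python3 -m handwheel '[[1,0,0,0.002,0],[1,0,0,0.001,0],[1,0,0,0,0]]' >/dev/null
python3 w.py a 26.5
python3 -m handwheel '[[1,0,0,0,0],[0.2,0,0,0,0],[-0.1,0,0,0,0],[-0.4,0,0,0,0],[-1,0,0,0,0],[-1,0,0,0,0],[-1,0,0,0,0],[-1,0,0,0,0]]' >/dev/null
python3 w.py a 26.5
```

```text
t 22.65 p [624.1 -73.1  26.4] w 44.6 F [ 0.4  0.4 -3.2] q1,7 [17. -6.] yaw 8.6 tilt 4.81
tool delta m [ 0.0004  0.0002 -0.0001] rows 1.0 per row [ 0.0004  0.0002 -0.0001] spin 0.003
t 23.32 p [626.4 -73.   28.8] w 79.7 F [-0.7 -0.1  0.4] q1,7 [17. -6.] yaw 8.6 tilt 4.55
tool delta m [ 0.0007 -0.0019  0.0025] rows 1.0 per row [ 0.0007 -0.0019  0.0025] spin 0.002
```

```bash
python3 -m handwheel '[[-1,0,0,-0.02,0],[-1,0,0,-0.03,0],[-1,0,0,-0.03,0],[-1,0,0,-0.02,0],[-1,0,0,0,0],[-1,0,0,0,0]]' >/dev/null
python3 w.py s38 130
```

```text
t 23.82 p [633.7 -71.9 131.6] w 88.2 F [-0.3  0.3 -0.6] q1,7 [18. -4.] yaw 8.7 tilt 4.7
tool delta m [ 0.3692 -0.1794  0.018 ] rows 11.0 per row [ 0.0336 -0.0163  0.0016] spin 0.003
```

```bash
python3 -m handwheel '[[-1,0.02,-0.01,0,0],[-1,0.034,-0.016,0.001,0],[-1,0.034,-0.016,0.001,0],[-1,0.034,-0.016,0.001,0],[-1,0.034,-0.016,0.001,0],[-1,0.034,-0.016,0.001,0],[-1,0.034,-0.016,0.001,0],[-1,0.034,-0.016,0.001,0]]' >/dev/null
python3 w.py s38 130
```

```text
t 24.48 p [469.4 161.6 126.1] w 87.7 F [ 0.1  0.2 -0.8] q1,7 [ -1. -31.] yaw 7.5 tilt 5.06
tool delta m [ 0.1126 -0.0552  0.0008] rows 4.0 per row [ 0.0281 -0.0138  0.0002] spin -0.017
```

```bash
python3 -m handwheel '[[-1,0.028,-0.014,0,-0.004],[-1,0.028,-0.014,0,-0.004],[-1,0.022,-0.011,0,-0.004],[-1,0.012,-0.006,0,0],[-1,0,0,0,0],[-1,0,0,0,0]]' >/dev/null
python3 w.py s38 75
python3 -c "
from station import *;import cv2,numpy as np
d=get_image('top');cv2.imwrite('pics/top2.png',cv2.resize(d['image'][120:280,90:410],(800,400))[...,::-1]);np.savez('top2.npz',**d)"
```

```text
t 24.98 p [398.8 253.8 125. ] w 87.9 F [-0.3  0.2 -0.7] q1,7 [-11. -43.] yaw 9.1 tilt 5.69
tool delta m [0.0118 0.0081 0.0494] rows 2.0 per row [0.0059 0.004  0.0247] spin 0.011
```

View pics/top2.png

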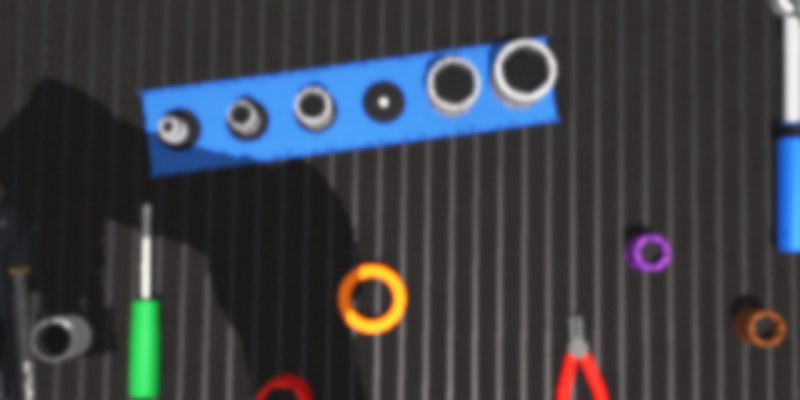

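Sockets 24, 31 and 45 stand on discs d, c and a (crop 245,117 / 313,107 / 453,84). Disc b (384,102) is still bare and socket_38 is at (55,338). Now I descend on socket_38.

```bash
python3 -m handwheel '[[-1,0.006,0.004,0.012,0],[-1,0.004,0.003,0.016,0],[-1,0.001,0,0.01,0],[-1,0,0,0.004,0],[-1,0,0,0,0],[-1,0,0,0,0]]' >/dev/null
python3 w.py s38 14
```

```text
t 25.53 p [404.5 257.2  78.8] w 88.2 F [ 1.4 -0.  -0.4] q1,7 [-14. -46.] yaw 8.4 tilt 5.76
tool delta m [0.0096 0.0034 0.0648] rows 2.0 per row [0.0048 0.0017 0.0324] spin -0.002
```

```bash
python3 -m handwheel '[[-1,0.006,0.002,0.006,0],[-1,0.004,0.001,0.016,0],[-1,0,0,0.016,0],[-1,0,0,0.008,0],[-1,0,0,0.003,0],[-1,0,0,0,0],[-1,0,0,0,0]]' >/dev/null
python3 w.py s38 14
```

```text
t 26.12 p [404.5 268.3  29.8] w 87.7 F [0.3 0.  0.3] q1,7 [-17. -49.] yaw 8.2 tilt 5.42
tool delta m [-0.0016 -0.0033  0.0162] rows 1.0 per row [-0.0016 -0.0033  0.0162] spin -0.005
```

```bash
python3 -m handwheel '[[-1,-0.001,-0.003,0.006,0],[-1,0,-0.002,0.006,0],[-1,0,0,0.003,0],[-1,0,0,0,0],[0,0,0,0,0],[1,0,0,0,0],[1,0,0,0,0],[1,0,0,0,0]]' 25 >/dev/null
python3 w.py s38 14
python3 -m handwheel '[[1,0,0,0,0],[1,0,0,0,0],[1,0,0,0,0],[1,0,0,0,0],[1,0,0,0,0]]' >/dev/null
python3 w.py s38 14
```

```text
t 26.78 p [399.1 266.9  15.8] w 63.6 F [ 0.1  0.6 -1.3] q1,7 [-18. -50.] yaw 8.2 tilt 5.23
tool delta m [-0.001   0.0009  0.0018] rows 1.0 per row [-0.001   0.0009  0.0018] spin -0.006
t 27.2 p [399.5 267.1  16.3] w 38.0 F [0.1 0.1 0.4] q1,7 [-18. -50.] yaw 8.2 tilt 5.19
tool delta m [-0.0011  0.0005  0.0023] rows 1.0 per row [-0.0011  0.0005  0.0023] spin -0.006
```

```bash
python3 -m handwheel '[[1,0,0,-0.01,0],[1,0,0,-0.02,0],[1,0,0,-0.03,0],[1,0,0,-0.03,0],[1,0,0,-0.02,0],[1,0,0,0,0],[1,0,0,0,0]]' >/dev/null
python3 w.py b 130
```

```text
t 27.78 p [408.1 267.5 132. ] w 38.0 F [ 0.6  1.1 -2.2] q1,7 [-13. -44.] yaw 8.2 tilt 5.42
tool delta m [-0.3059  0.1643 -0.0128] rows 9.0 per row [-0.034   0.0183 -0.0014] spin -0.005
```

```bash
python3 -m handwheel '[[1,-0.017,0.009,-0.001,0],[1,-0.034,0.018,-0.002,0],[1,-0.034,0.018,-0.002,0],[1,-0.034,0.018,-0.002,0],[1,-0.034,0.018,-0.002,0],[1,-0.034,0.018,-0.002,0],[1,-0.034,0.018,-0.002,0],[1,-0.025,0.014,-0.002,0]]' >/dev/null
python3 w.py b 120
```

```text
t 28.45 p [571.5  41.4 126.4] w 38.4 F [ 0.   0.4 -0.9] q1,7 [ 10. -15.] yaw 9.4 tilt 6.17
tool delta m [-0.0594  0.0347  0.0026] rows 2.0 per row [-0.0297  0.0174  0.0013] spin 0.015
```

```bash
python3 -m handwheel '[[1,-0.02,0.013,-0.003,0.005],[1,-0.018,0.012,-0.002,0.005],[1,-0.012,0.007,-0.002,0.005],[1,-0.004,0.002,0,0],[1,0,0,0,0],[1,0,0,0,0]]' >/dev/null
python3 w.py b 60
```

```text
t 28.95 p [613.2 -19.2 119.8] w 37.9 F [-0.7 -0.  -1.3] q1,7 [ 14. -10.] yaw 7.8 tilt 6.92
tool delta m [0.0075 0.01   0.0589] rows 2.0 per row [0.0038 0.005  0.0295] spin -0.012
```

```bash
python3 -m handwheel '[[1,0.003,0.004,0.012,0],[1,0.003,0.003,0.016,0],[1,0.001,0.002,0.012,0],[1,0,0,0.006,0],[1,0,0,0,0],[1,0,0,0,0]]' >/dev/null
python3 w.py b 29
```

```text
t 29.45 p [611.2  -3.9  67.1] w 38.5 F [ 0.7 -0.6 -3. ] q1,7 [ 12. -12.] yaw 8.4 tilt 7.19
tool delta m [-0.0082  0.0073  0.0374] rows 1.0 per row [-0.0082  0.0073  0.0374] spin -0.002
```

```bash
python3 -m handwheel '[[1,-0.003,0.003,0.004,0],[1,-0.003,0.002,0.008,0],[1,-0.001,0.002,0.006,0],[1,0,0,0,0],[1,0,0,0,0]]' >/dev/null
python3 w.py b 29
```

```text
t 29.87 p [618.5 -10.9  47.7] w 38.3 F [ 0.2 -0.1 -0.5] q1,7 [ 12. -11.] yaw 8.4 tilt 7.06
tool delta m [-0.0002 -0.0013  0.019 ] rows 1.0 per row [-0.0002 -0.0013  0.019 ] spin -0.002
```

```bash
python3 -m handwheel '[[1,0,0,0.006,0],[1,0,0,0.006,0],[1,0,0,0.003,0],[1,0,0,0,0],[1,0,0,0,0]]' >/dev/null
python3 w.py b 27
```

```text
t 30.28 p [616.7 -11.6  31.5] w 37.6 F [-0.4  0.8 -1.8] q1,7 [ 12. -12.] yaw 8.3 tilt 7.03
tool delta m [ 0.0002 -0.0011  0.0046] rows 1.0 per row [ 0.0002 -0.0011  0.0046] spin -0.003
```

```bash
python3 -m handwheel '[[1,0,0,0.002,0],[1,0,0,0.001,0],[1,0,0,0,0]]' >/dev/null
python3 w.py b 27
python3 -m handwheel '[[1,0,0,0.001,0],[1,0,0,0,0],[1,0,0,0,0]]' >/dev/null
python3 w.py b 27
```

```text
t 30.53 p [616.4 -11.5  28.5] w 38.6 F [-0.   0.3 -1.4] q1,7 [ 12. -12.] yaw 8.4 tilt 7.01
tool delta m [ 0.0001 -0.0012  0.0016] rows 1.0 per row [ 0.0001 -0.0012  0.0016] spin -0.003
t 30.78 p [616.5 -11.4  27.7] w 38.7 F [-0.6  0.  -1.7] q1,7 [ 12. -12.] yaw 8.4 tilt 6.98
tool delta m [-0.     -0.0015  0.0009] rows 1.0 per row [-0.     -0.0015  0.0009] spin -0.003
```

```bash
python3 -m handwheel '[[0.4,0,0,0,0],[0.1,0,0,0,0],[-0.2,0,0,0,0],[-0.6,0,0,0,0],[-1,0,0,0,0],[-1,0,0,0,0],[-1,0,0,0,0],[-1,0,0,0,0]]' >/dev/null
python3 w.py b 27
python3 -m handwheel '[[-1,0,0,-0.015,0],[-1,0,-0.003,-0.03,0],[-1,0,-0.003,-0.03,0],[-1,0,-0.003,-0.02,0],[-1,0,0,0,0],[-1,0,0,0,0]]' >/dev/null
python3 w.py s24 140
```

```text
t 31.45 p [617.7 -11.3  28.9] w 77.6 F [ 0.2  0.8 -0.2] q1,7 [ 12. -12.] yaw 8.3 tilt 6.85
tool delta m [ 0.     -0.0025  0.0022] rows 1.0 per row [ 0.     -0.0025  0.0022] spin -0.003
t 31.95 p [620.2 -10.3 132.2] w 88.2 F [-0.3  0.2 -0.2] q1,7 [13. -9.] yaw 8.4 tilt 6.88
tool delta m [-0.0743 -0.1847  0.0145] rows 5.0 per row [-0.0149 -0.0369  0.0029] spin -0.002
```

Now I move clear and check.

```bash
python3 -m handwheel '[[-1,-0.015,-0.02,-0.002,0],[-1,-0.03,-0.025,-0.002,0],[-1,-0.03,-0.025,-0.002,0],[-1,-0.03,-0.025,-0.002,0],[-1,-0.03,-0.025,-0.002,0],[-1,-0.02,-0.015,0,0],[-1,0,0,0,0],[-1,0,0,0,0]]' >/dev/null
python3 w.py
python3 - <<'E'
from h import *
from station import *
for n in("top","scene"):
    d=get_image(n);np.savez(n+"3.npz",**d)
    im=d["image"]
    c=im[120:220,130:330] if n=="top" else im[160:290,150:310]
    cv2.imwrite(f"pics/{n}3.png",cv2.resize(c,None,fx=4,fy=4)[...,::-1])
    if n=="scene": continue
    P=cloud(d)
    for nm,x,y,h,r in[("24d",596.5,110.9,39,12),("31c",605.6,49.6,43,15.5),("38b",615,-11.6,47,19),("45a",624.2,-72.7,52,22.5),("eS",587.1,173.8,37,8.5),("eL",633.5,-133.5,56,26)]:
        m=(np.hypot(P[...,0]-x,P[...,1]-y)<r+12)&(np.abs(P[...,2]-10-h)<5)
        t=P[m].astype(np.float32);(cx,cy),rr=cv2.minEnclosingCircle(t[:,:2].copy())
        A=np.linalg.lstsq(np.c_[t[:,:2]-t[:,:2].mean(0),np.ones(len(t))],t[:,2],rcond=None)[0]
        print(nm,len(t),"c",round(cx,1),round(cy,1),"r",round(rr,1),"off",round(cx-x,1),round(cy-y,1),"z",t[:,2].mean().round(1),"slope",A[:2].round(2))
E
```

```text
t 32.62 p [ 505.1 -187.1  156.1] w 88.3 F [0.3 0.6 0.2] q1,7 [33.  8.] yaw 8.7 tilt 7.06
24d 46 c 594.9 111.0 r 12.0 off -1.6 0.1 z 48.1 slope [ 0.02 -0.02]
31c 75 c 603.6 49.0 r 15.4 off -2.0 -0.6 z 52.3 slope [-0.   -0.01]
38b 95 c 614.9 -11.9 r 18.9 off -0.1 -0.3 z 55.9 slope [0.02 0.01]
45a 128 c 622.7 -72.7 r 22.3 off -1.5 0.0 z 61.3 slope [-0.01 -0.01]
eS 35 c 583.8 173.8 r 8.4 off -3.3 0.0 z 45.4 slope [-0.02  0.03]
eL 193 c 634.5 -133.4 r 25.9 off 1.0 0.1 z 65.2 slope [-0. -0.]
```

View pics/top3.png

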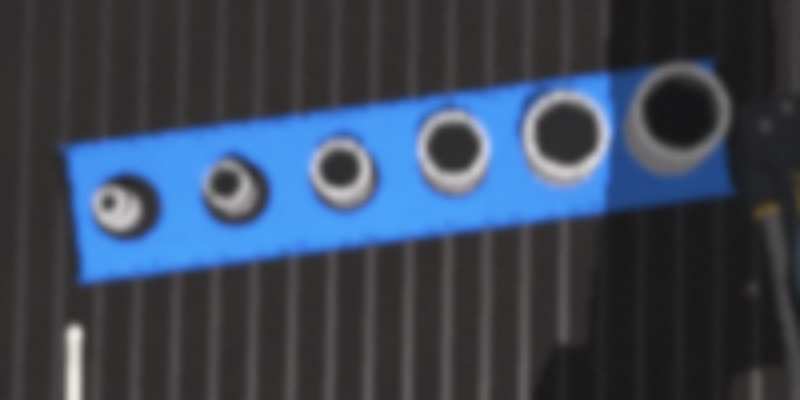

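View pics/scene3.png

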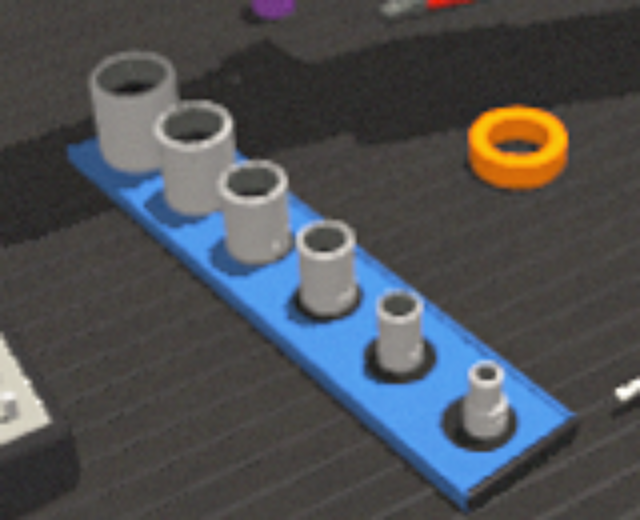

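All six sockets stand upright in rising order. They run from end_small (top crop 125,205) to end_large (680,115), each centred within about 2 mm of its disc. The gripper is open at z = 156 mm and touches nothing, so I hand in.

```bash
python3 -c "
from station import *
print(close_job())"
```

```text
the job is handed in; nothing more can be done
None
```

I put the four loose sockets on the rail in rising order from the small end: socket_24 on disc d, 31 on c, 38 on b and 45 on a. The job was handed in at about 33 s of the 99 s allowed.

- **Placement:** in the last top-camera measurement each socket was within about 2 mm of the middle of its disc. The tops were at the right heights for standing on the rail floor and level to about 0.02.
- **End sockets:** both are upright and measured within about 0.3 mm of where they started.
- **Gripper:** open and clear at z = 156 mm, with no contact force.
- **Tool tilt:** the tool slowly leaned from under 1° to about 7° over the moves, and these moves cannot correct that. The last two sockets were therefore released slightly tilted but settled flat.
- **Disagreement:** end_small measured 3 mm off the centre of its disc. It measured the same at the start, so it was not moved.

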